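Park the magnifier lamp

TASK

The inspection is finished: park the magnifier lamp. With the fingertips, gently push its lens cover over and down until it lies flat over the lens, and push the lamp head aside to the left until no part of it is over the green cutting mat any more. Do not touch the glass, and leave the board, the pump bottle and everything else on the bench where they are.

Things in the scene. Friction and masses are not known exactly. Their poses are not given: they have to be found in the camera images.
- lamp: White bench magnifier lamp: round base (210 mm) fixed at the far side of the bench, upright post, and a level arm that carries the ring head. Origin on the bench, its post at x = +300 mm, y = 0 of this frame. Arm and head swivel about the post axis, up to 0.85 rad to either side of this frame's -x. A friction swivel: 0.6 N m moves it (about 2 N sideways on the head), it stays where left.
- lamp_head: The swinging part of the lamp, arm and ring head. Origin on the ring's vertical axis, level with its underside, 150 mm above the bench and 360 mm from the post axis; x axis along the arm to the post, z up. The head is a level ring 194 mm across and 40 mm thick (top 190 mm above the bench), sides upright, with the lens in its 127 mm hole.
- lens_top (a point): Middle of the upper face of the magnifier's glass, a lens 126 mm across sunk in the ring, 12 mm below the ring's top plane (lamp_head_c0 is this glass). Not to be touched.
- lens_cover (a joint): Hinge of the lens cover, rad: 0 when it lies flat over the lens (shut), 1.57 when it stands upright, up to 2.0 leaning back over the arm. The cover is a white disc 140 mm across and 4 mm thick with a tab (34 mm wide) on its free edge; disc from 5 to 145 mm, tab end at 157 mm from the hinge line. A stiff hinge: about 0.1 N m moves it (1 to 2 N near the free edge) and it stays where it is left.
- cover_hinge (a point): Middle of the cover's hinge line, 75 mm from the head's middle on the side of the post, 195 mm above the bench. x axis points along the arm to the post, y along the hinge line; the shut cover reaches from here towards -x.
- cover_middle (a point): Middle of the cover disc on its outer face (the top when shut, the side towards the post when open), 75 mm from the hinge line. Its z axis points out of that face.
- mat: Dark green cutting mat with a pale grid, 300 mm (its x) by 220 mm (its y), 3 mm thick, flat on the bench under the lamp head. Origin under its middle, y axis to the left.
- board: Circuit board, 84 x 52 x 6 mm, lying on the cutting mat; origin under its middle. Not to be disturbed.
- solder_reel: Metal solder reel standing on its flange on the mat, 56 mm across, 44 mm high; origin under its middle. Not to be disturbed.
- flux_jar: Small amber jar with a black cap on the mat, 48 mm across, 40 mm high; origin under its middle. Not to be disturbed.
- screwdriver: Screwdriver 170 mm long lying on the mat. Not to be disturbed.
- pump_bottle: Upright solvent pump bottle, 60 mm across and 188 mm high, standing to the left of the lamp head: it is taller than the head's underside, so the head would strike it if swung too far. Origin under its middle. Not to be disturbed.
- cutters: Side cutters lying on the bench, about 115 mm long, 14 mm high. Not to be disturbed.
- calipers: Calipers lying on the bench, 200 mm long, 12 mm high. Not to be disturbed.
- mug: Mug standing on the bench on the right, 82 mm across, 95 mm high; origin under its middle. Not to be disturbed.

How it is judged:
By the outcome, as a careful person would: the job done as asked, in the order asked, and still so for the second after the job is handed in, with the robot touching nothing.
It also fails if it takes over 56 s, if anything falls off the work surface, if the arm or the gripper's body presses on something with over 40 N, if the wrist force passes 120 N, or if a joint passes its speed limit or range.

ROBOT

A 6-joint arm with a two-finger parallel gripper is mounted at the origin on the work surface. World frame = base frame: x ahead of the robot, y to its left, z up, the work surface at z = 0. Lengths are in m, angles in rad, forces in N, time in s.
With the tool pointing down it reaches from about 0.3 to 0.875 m from the base axis. Payload 6.4 kg.
Tool frame: the origin (TCP) lies at the very end of the fingers, on their centre line; the grasp point (between the pads) lies 19 mm behind it; z points along the fingers, y is the line along which they close (so a half turn about z gives the same grasp; the last joint's range is limited). The gripper opens to 88 mm and grips with 3 to 60 N. Pads are 18 mm wide; open, the fingers measure 123 mm over their backs; the gripper's body (75 mm by 187 mm) begins 45 mm behind the grasp point.
Start: joints at [-0.206, 0.181, 1.607, -0, 1.354, -0.206], TCP at [0.575, 0, 0.239] pointing down, gripper open.
Joint ranges: [-2.99, 2.99], [-0.89, 2.07], [0.3, 2.58], [-1.14, 4.28], [0, 2.63], [-3.12, 3.12]. Speed limits (rad/s): [2.57, 2.57, 3.01, 3.14, 3.14, 3.14].

INTERFACE

Orientations are given as a unit quaternion [w, x, y, z].
In Python, from cell import * gives the robot as it stands.
- The arm moves only by the tool arm_command, never from a script. Its argument "moves" is a list of rows, each a list of 6 numbers: the shift along the tool's x, y, z each as a share of 0.6 m, from -1 to 1, then the turn, a rotation vector about the tool's x, y, z each as a share of 0.5 rad, from -1 to 1. A call has 1 to 5 rows; each row shifts and turns the commanded pose from where the row before left it, along the tool's axes as they then stand; what a row does not reach is not made up. A row lasts 1/12 s, in which the tool goes at most 41.7 mm and 7.16 degrees, less where a joint would pass 70% of its speed; a pose out of reach is approached as far as the arm can. A call with a number of a shift or a turn outside -1 to 1 is refused whole. A call with a gripper value outside its range is refused whole. "hand" is the opening, from 0 (shut) to 1 (fully open), set as the call begins (left out, the last holds). The fingers move at their own pace and stop on an object; "newtons" is the grip in N (left out, the last holds). Time passes only in rows, so rows that do not move let the fingers close. It gives the time, the measured TCP pose, the force, the opening and the grip force at its end, in the units of the state.
- read_state(): the state, without advancing time (a new reading comes with each control period).
- camera(name): name is "scene" or "side" or "wrist"; returns (picture, depth): 400x640x3 uint8, red, green, blue; 400x640 float32, m along the optical axis (not along the pixel's ray), 0 where there is no reading.
- camera_params(name): a dict with "fx", "fy", "cx", "cy" (pixels), "pose" (4x4, takes a point from camera to world coordinates); the wrist camera has in their place "T_tool_cam" (4x4, takes a point from camera to tool coordinates, whose origin is the TCP and whose axes are the flange's). Camera axes: x right, y down, z forward; pixel columns grow to the right and rows downward; lengths in m; the calibration is good to about 2 mm. A picture is of the moment at which its call begins: read the wrist's pose just before it. camera_params takes no time and is no camera call.
- close_job(): hands the job in; it is judged then, once.
The state is a dict: "t": time; "joint_pos": joint angles; "qd": joint speeds; "joint_efforts": joint torques, N m; "position": TCP position; "ee_rot": TCP orientation; "contact_force": force on the tool from outside, world axes, zero at the start; "wrist_torque": the same for the moment, N m; "grip_width": finger opening in m; "grasp_force": force on a finger pad.
Only numpy, scipy, OpenCV 4.12 (cv2) and the standard library are available. Lean on these libraries where they do the work, as an engineer would, in place of code of your own. Each camera call takes 0.05 s, during which the arm holds its last target. There are 200 camera calls.

## Working session

There is one attempt and no reset: what is moved stays moved. The work goes in short steps, Python scripts to look and compute and a tool call to move; the robot and the scene stay as the last step left them, time stands still between calls to the robot, and variables do not carry over. Pictures are saved under pics/ and viewed, at most 10 in all, crops included, and the job is handed in when it is done.

Besides the shell and the picture viewer there is one more tool, called after "Emit:" as name([rows], argument=value, ...), one row to a line, values as JSON. arm_command: Moves the arm, as the interface text tells. Shift numbers are shares of 0.6 m and turn numbers shares of 0.5 rad, none past 1 either way. Its arguments: {"type":"object","properties":{"moves":{"type":"array"},"hand":{"type":"number"},"newtons":{"type":"number"}},"required":["moves"]}

```bash
mkdir -p pics; ls; python3 - <<'E'
from cell import *
import cv2,numpy as np
s=read_state();print(s['t'],s['position'],s['ee_rot'])
for n in ["scene","side"]:
    p,d=camera(n);cv2.imwrite(f"pics/{n}0.png",p[:,:,::-1]);np.save(f"pics/{n}0.npy",d)
    c=camera_params(n);print(n,c['fx'],c['cx'],c['cy'],np.round(c['pose'],3).tolist())
E
```

```text
pics
0.0 [5.74456196e-01 1.36719806e-04 2.37808729e-01] [-7.41743290e-04  7.07102865e-01  7.07110152e-01 -4.70239261e-04]
scene 456.3490279813504 310.40932890400506 196.43330180688574 [[0.808, 0.473, -0.352, 1.038], [0.589, -0.66, 0.467, -0.693], [-0.011, -0.584, -0.811, 1.244], [0.0, 0.0, 0.0, 1.0]]
side 385.9214282361012 314.5298388941712 199.76293233229987 [[-0.769, 0.463, -0.441, 1.105], [0.639, 0.552, -0.535, 0.616], [-0.004, -0.693, -0.721, 1.044], [0.0, 0.0, 0.0, 1.0]]
```

View pics/scene0.png

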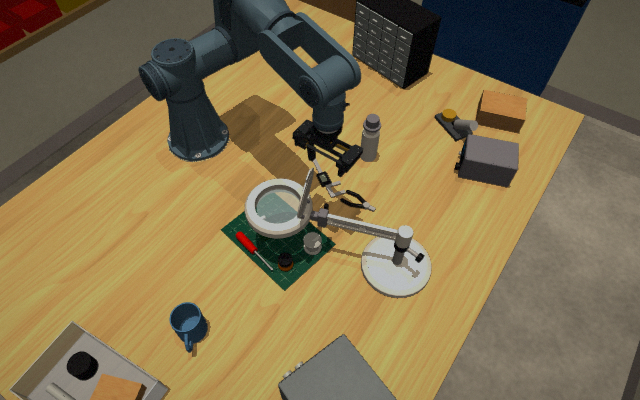

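View pics/side0.png

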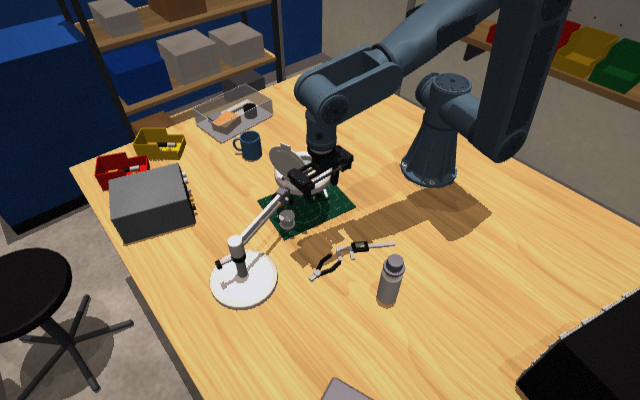

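The scene view shows the ring at about (279,207), the upright cover edge-on at about (307,195), the post at (403,240), the bottle at (371,135), and mat corners at (222,230), (285,288), (334,243) and (~270,190). The side view agrees, with the bottle at (391,280) and the post at (237,243). Next I'll measure these.

```bash
cat > h.py <<'E'
from cell import *
import cv2,numpy as np
def cloud(n,d):
    c=camera_params(n);v,u=np.mgrid[:400,:640]
    P=np.stack([(u-c['cx'])/c['fx']*d,(v-c['cy'])/c['fy']*d,d],-1)
    return P@c['pose'][:3,:3].T+c['pose'][:3,3]
def circ(xy):
    for _ in range(6):
        A=np.c_[2*xy,np.ones(len(xy))];s=np.linalg.lstsq(A,(xy**2).sum(1),rcond=None)[0]
        r=np.sqrt(s[2]+s[0]**2+s[1]**2);xy=xy
    return s[:2],r
E
python3 - <<'E'
from h import *
for n in ["scene","side"]:
    im=cv2.imread(f"pics/{n}0.png");d=np.load(f"pics/{n}0.npy");P=cloud(n,d);ok=d>0
    hsv=cv2.cvtColor(im,cv2.COLOR_BGR2HSV)
    # mat
    m=ok&(hsv[...,0]>60)&(hsv[...,0]<95)&(hsv[...,1]>110)&(abs(P[...,2])<.015)&(P[...,0]>.3)&(P[...,0]<.9)&(abs(P[...,1])<.3)
    r=cv2.minAreaRect(P[m][:,:2].astype(np.float32));print(n,'mat',m.sum(),P[m][:,2].mean(),r,np.round(cv2.boxPoints(r),3).tolist())
    # base top / post
    win=(slice(185,300),slice(355,440)) if n=="scene" else (slice(225,315),slice(200,285))
    Q=P[win][ok[win]]
    hz=Q[:,2];print('post z max',hz.max(), 'base z', np.median(hz[(hz>.008)&(hz<.06)]))
    b=Q[(hz>.01)&(hz<.04)][:,:2].astype(np.float32);print('base',cv2.minEnclosingCircle(b))
    t=Q[hz>hz.max()-.006];print('posttop',len(t),t.mean(0))
    # bottle
    win=(slice(105,165),slice(355,390)) if n=="scene" else (slice(250,312),slice(370,412))
    Q=P[win][ok[win]];Q=Q[Q[:,2]>.03];print('bottle zmax',Q[:,2].max(),'top',Q[Q[:,2]>Q[:,2].max()-.006].mean(0))
    q=Q[(Q[:,2]>.03)&(Q[:,2]<.12)];print('bottle circ',circ(q[:,:2]))
    # ring
    win=(slice(170,245),slice(235,320)) if n=="scene" else (slice(130,215),slice(260,360))
    Q=P[win][ok[win]];q=Q[(Q[:,2]>.184)&(Q[:,2]<.196)];c=np.median(q[:,:2],0)
    print('ring',len(q),cv2.minEnclosingCircle(q[:,:2].astype(np.float32)),np.median(q[:,2]))
E
```

```text
scene mat 2628 0.002496768480631269 ((0.5178855061531067, -0.07774414122104645), (0.39463216066360474, 0.3003579080104828), 81.241455078125) [[0.33899998664855957, -0.25], [0.6359999775886536, -0.29600000381469727], [0.6959999799728394, 0.09399999678134918], [0.4000000059604645, 0.14000000059604645]]
post z max 0.20531210364713193 base z 0.027941936586929783
base ((0.781000018119812, 0.009432569146156311), 0.19458645582199097)
posttop 69 [ 0.85748948 -0.03991696  0.20057724]
bottle zmax 0.34783142243262766 top [0.66098968 0.0168329  0.34414063]
bottle circ (array([0.55986593, 0.28585319]), np.float64(0.026448676928655337))
ring 1289 ((0.535751461982727, -0.15407274663448334), 0.10946321487426758) 0.18910204835031186
side mat 1926 0.003922143260588077 ((0.5057872533798218, -0.15938904881477356), (0.21645045280456543, 0.3003588616847992), 80.1523208618164) [[0.33899998664855957, -0.23999999463558197], [0.6349999904632568, -0.2919999957084656], [0.671999990940094, -0.07800000160932541], [0.37599998712539673, -0.027000000700354576]]
post z max 0.20336783273641812 base z 0.029113871607435948
base ((0.7948684096336365, -0.06133599579334259), 0.17222340404987335)
posttop 127 [ 0.8578583  -0.03347732  0.1995983 ]
bottle zmax 0.1924520002756993 top [0.55937422 0.29150208 0.1885737 ]
bottle circ (array([0.55828476, 0.29012898]), np.float64(0.029179257775161286))
ring 456 ((0.597419261932373, -0.14733728766441345), 0.16178801655769348) 0.18976321900518978
```

```bash
python3 - <<'E'
from h import *
from scipy.optimize import least_squares
post=np.array([.858,-.037])
for n in ["scene","side"]:
    d=np.load(f"pics/{n}0.npy");P=cloud(n,d);ok=d>0
    w=(slice(150,245),slice(235,325)) if n=="scene" else (slice(130,215),slice(255,360))
    Q=P[w][ok[w]];q=Q[(Q[:,2]>.185)&(Q[:,2]<.194)][:,:2]
    q=q[np.hypot(*(q-[.51,-.14]).T)<.14]
    # annulus fit .0635...097
    f=lambda c:(lambda r:np.maximum(0,r-.097)+np.maximum(0,.0635-r))(np.hypot(*(q-c).T))
    s=least_squares(f,[.51,-.15],loss='soft_l1',f_scale=.002,diff_step=1e-4);c=s.x
    print(n,len(q),'ring',c,'dist',np.hypot(*(c-post)),'ang',np.arctan2(*(c-post)[::-1]), (f(c)>.004).mean())
    u=(post-c)/np.hypot(*(post-c));l=np.array([-u[1],u[0]])
    q=Q[(Q[:,2]>.205)&(Q[:,2]<.37)];a=(q[:,:2]-c)@u;b=(q[:,:2]-c)@l
    k=(abs(b)<.075)&(a>-.03)&(a<.2);
    for z in np.arange(.205,.365,.02):
        kk=k&(abs(q[:,2]-z)<.01)
        if kk.any():print(' z%.3f n%d a %s b %s'%(z,kk.sum(),np.round(np.percentile(a[kk],[5,50,95]),3),np.round([b[kk].min(),b[kk].max()],3)))
mat=np.array([.506,-.1575]);th=np.deg2rad(-9.5);ex=np.array([np.cos(th),np.sin(th)]);ey=np.array([-ex[1],ex[0]]);bot=np.array([.5587,.290])
for A in np.arange(2.1,3.0,.05):
    c=post+.36*np.array([np.cos(A),np.sin(A)]);dx=abs((c-mat)@ex)-.15;dy=abs((c-mat)@ey)-.11
    print('A%.2f c %s matgap %.3f botgap %.3f'%(A,np.round(c,3),np.hypot(max(dx,0),max(dy,0))-.097,np.hypot(*(c-bot))-.127))
E
```

```text
scene 1219 ring [ 0.52735497 -0.15574457] dist 0.3513209489469789 ang -2.796807425600668 0.02132895816242822
 z0.205 n2 a [0.07 0.07 0.07] b [-0.03  -0.002]
 z0.225 n20 a [0.071 0.073 0.074] b [-0.055  0.037]
 z0.245 n31 a [0.074 0.075 0.076] b [-0.065  0.066]
 z0.265 n46 a [0.073 0.077 0.078] b [-0.071  0.069]
 z0.285 n52 a [0.075 0.079 0.08 ] b [-0.067  0.065]
 z0.305 n56 a [0.077 0.081 0.082] b [-0.064  0.055]
 z0.325 n59 a [0.078 0.082 0.083] b [-0.051  0.043]
 z0.345 n37 a [0.08  0.083 0.085] b [-0.026  0.017]
side 283 ring [ 0.53324724 -0.15118377] dist 0.344241610568539 ang -2.803491238635472 0.07420494699646643
 z0.205 n12 a [0.061 0.063 0.064] b [-0.042 -0.002]
 z0.225 n46 a [0.062 0.065 0.067] b [-0.057 -0.006]
 z0.245 n76 a [0.065 0.067 0.069] b [-0.065  0.067]
 z0.265 n114 a [0.066 0.069 0.071] b [-0.069  0.07 ]
 z0.285 n147 a [0.069 0.071 0.073] b [-0.067  0.068]
 z0.305 n167 a [0.07  0.073 0.076] b [-0.061  0.075]
 z0.325 n131 a [0.071 0.074 0.077] b [-0.049  0.074]
 z0.345 n71 a [0.073 0.076 0.164] b [-0.02   0.075]
A2.10 c [0.676 0.274] matgap 0.246 botgap -0.008
A2.15 c [0.661 0.264] matgap 0.235 botgap -0.022
A2.20 c [0.646 0.254] matgap 0.222 botgap -0.032
A2.25 c [0.632 0.243] matgap 0.209 botgap -0.040
A2.30 c [0.618 0.231] matgap 0.195 botgap -0.044
A2.35 c [0.605 0.219] matgap 0.181 botgap -0.042
A2.40 c [0.593 0.206] matgap 0.166 botgap -0.037
A2.45 c [0.581 0.193] matgap 0.151 botgap -0.027
A2.50 c [0.57  0.178] matgap 0.135 botgap -0.015
A2.55 c [0.559 0.164] matgap 0.119 botgap -0.001
A2.60 c [0.55  0.149] matgap 0.102 botgap 0.015
A2.65 c [0.541 0.133] matgap 0.085 botgap 0.031
A2.70 c [0.533 0.117] matgap 0.068 botgap 0.048
A2.75 c [0.525 0.1  ] matgap 0.051 botgap 0.066
A2.80 c [0.519 0.084] matgap 0.033 botgap 0.083
A2.85 c [0.513 0.066] matgap 0.015 botgap 0.101
A2.90 c [0.508 0.049] matgap -0.003 botgap 0.119
A2.95 c [0.505 0.032] matgap -0.021 botgap 0.137
```

Consistent with the given sizes: the ring is at about (0.527, -0.156) with the arm towards (0.94, 0.34). The post is at about (0.86, -0.036) and the bottle at (0.559, 0.290). The cover leans back about 0.1 rad. The target head centre is about (0.524, 0.098). First I'll close the fingers, rise, and turn so tool y points along the arm.

Emit:
arm_command([
  [0,0,-0.05,0,0,-0.23],
  [0,0,-0.05,0,0,-0.23],
  [0,0,-0.05,0,0,-0.23],
  [0,0.03,0,0,0,0],
  [0,0.03,0,0,0,0],
], hand=0, newtons=10)

```text
t: 0.52
position: [0.61, 0.012, 0.3317]
ee_rot: [0.002, 0.575, 0.818, 0.001]
contact_force: [0.8, 0.4, -0.9]
grip_width: 0.0573
grasp_force: 0.0
```

Emit:
arm_command([
  [0,0,0,0,0,0],
  [0,0,0,0,0,0],
  [0,0,0,0,0,0],
  [0,0,0,0,0,0],
  [0,0,0,0,0,0],
])

```text
t: 0.93
position: [0.6082, 0.012, 0.3284]
ee_rot: [-0.0, 0.575, 0.818, -0.0]
contact_force: [-0.3, -0.7, 0.1]
grip_width: 0.0239
grasp_force: 0.0
```

```bash
cat >> h.py <<'E'
C=np.array([.527,-.156]);U=np.array([.94,.341]);L=np.array([-.341,.94])
def st():
    s=read_state();p=np.array(s['position']);print('t%.2f a%.4f b%.4f z%.4f'%(s['t'],(p[:2]-C)@U,(p[:2]-C)@L,p[2]),'pos',p.round(4),'q',np.round(s['ee_rot'],3),'F',np.round(s['contact_force'],2),'w',s['grip_width'])
E
python3 -c "
from h import *
st()
p,d=camera('side');cv2.imwrite('pics/side1.png',p[80:280,200:440,::-1].repeat(3,0).repeat(3,1)[:,:,:])"
```

```text
t0.93 a0.1336 b0.1302 z0.3284 pos [0.6082 0.012  0.3284] q [-0.     0.575  0.818 -0.   ] F [-0.28 -0.67  0.09] w 0.023850348978968126
```

View pics/side1.png

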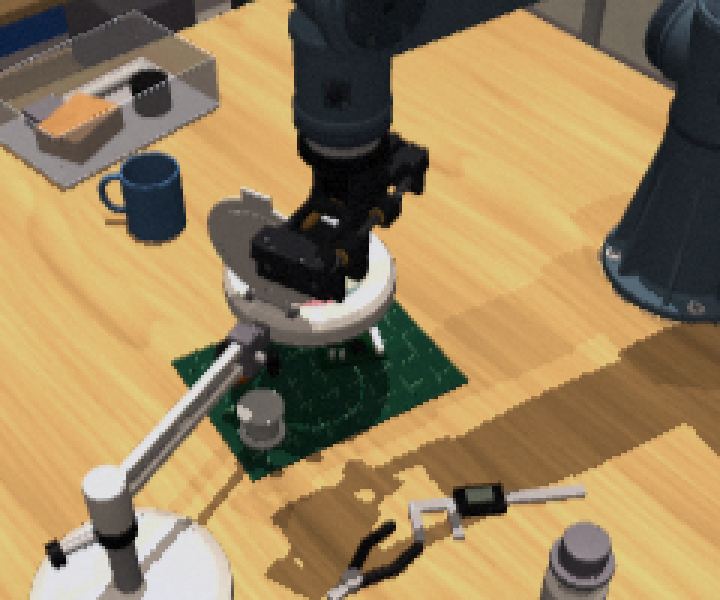

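The gripper is now left of and above the cover, with nothing touched. I'll move it behind the cover on the post side.

Emit:
arm_command([
  [-0.054,0,0,0,0,0],
  [-0.054,0,0,0,0,0],
  [-0.054,0,0,0,0,0],
  [-0.054,0,0.02,0,0,0],
  [0,0,0,0,0,0],
])

```text
t: 1.4
position: [0.6526, -0.1153, 0.3141]
ee_rot: [-0.001, 0.577, 0.817, -0.001]
contact_force: [-1.1, 0.1, -1.9]
grip_width: 0.0001
grasp_force: 0.0
```

```bash
python3 -c "
from h import *
st()
t=np.deg2rad(np.arange(95,-1,-8))
for r,tt in [(.12,.003)]:
  a=.075-r*np.cos(t)+tt*np.sin(t)+.0175; z=.196+r*np.sin(t)+tt*np.cos(t)
  print(np.c_[np.rad2deg(t),a,z,np.r_[0,np.diff(a)/.6],np.r_[0,-np.diff(z)/.6]].round(4))
"
```

```text
t1.40 a0.1320 b-0.0046 z0.3141 pos [ 0.6526 -0.1153  0.3141] q [-0.001  0.577  0.817 -0.001] F [-1.06  0.05 -1.88] w 0.00011717426599686473
[[ 9.500e+01  1.059e-01  3.153e-01  0.000e+00  0.000e+00]
 [ 8.700e+01  8.920e-02  3.160e-01 -2.790e-02 -1.200e-03]
 [ 7.900e+01  7.250e-02  3.144e-01 -2.780e-02  2.700e-03]
 [ 7.100e+01  5.630e-02  3.104e-01 -2.710e-02  6.500e-03]
 [ 6.300e+01  4.070e-02  3.043e-01 -2.600e-02  1.030e-02]
 [ 5.500e+01  2.610e-02  2.960e-01 -2.430e-02  1.380e-02]
 [ 4.700e+01  1.290e-02  2.858e-01 -2.210e-02  1.700e-02]
 [ 3.900e+01  1.100e-03  2.738e-01 -1.950e-02  1.990e-02]
 [ 3.100e+01 -8.800e-03  2.604e-01 -1.660e-02  2.250e-02]
 [ 2.300e+01 -1.680e-02  2.456e-01 -1.330e-02  2.450e-02]
 [ 1.500e+01 -2.260e-02  2.300e-01 -9.700e-03  2.620e-02]
 [ 7.000e+00 -2.620e-02  2.136e-01 -6.000e-03  2.730e-02]]
```

Emit:
arm_command([
  [0.007,-0.014,0,0,0,0],
  [0,-0.014,0,0,0,0],
  [0,-0.014,0,0,0,0],
  [0,-0.014,0,0,0,0],
  [0,-0.014,0,0,0,0],
])

```text
t: 1.82
position: [0.6111, -0.1198, 0.3174]
ee_rot: [0.001, 0.575, 0.818, 0.0]
contact_force: [0.3, 0.0, 1.1]
grip_width: 0.0002
grasp_force: 0.5
```

Emit:
arm_command([
  [0,-0.014,0.001,0,0,0],
  [0,-0.014,0.001,0,0,0],
  [0,-0.0135,0.003,0,0,0],
  [0,-0.0135,0.003,0,0,0],
  [0,0,0,0,0,0],
])

```text
t: 2.23
position: [0.5793, -0.1317, 0.3115]
ee_rot: [-0.0, 0.576, 0.818, -0.0]
contact_force: [1.1, 0.2, 0.1]
grip_width: 0.0003
grasp_force: 0.0
```

```bash
cat >> h.py <<'E'
def cover(n='scene'):
    p,d=camera(n);P=cloud(n,d);w=(slice(150,245),slice(225,325)) if n=='scene' else (slice(120,215),slice(255,360))
    Q=P[w][d[w]>0];a=(Q[:,:2]-C)@U;b=(Q[:,:2]-C)@L
    k=(abs(b)<.07)&(a<.1)&(a>-.1)&(Q[:,2]>.2)&(Q[:,2]<.37)
    return p,a[k],b[k],Q[k][:,2]
E
python3 -c "
from h import *
st()
p,a,b,z=cover();cv2.imwrite('pics/s2.png',np.hstack([cv2.resize(p[100:260,200:400,::-1],None,fx=2,fy=2),cv2.resize(camera('side')[0][100:260,220:420,::-1],None,fx=2,fy=2)]))"
```

```text
t2.23 a0.0574 b0.0051 z0.3115 pos [ 0.5793 -0.1317  0.3115] q [-0.     0.576  0.818 -0.   ] F [1.07 0.24 0.15] w 0.00029162664573931555
```

View pics/s2.png

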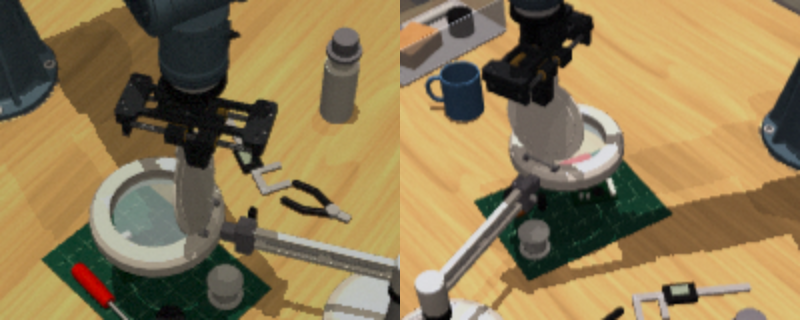

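The cover is following the fingertips: it tilts forward at (195,190) in the left half of the picture, with about 1 N. I'll continue along the arc.

Emit:
arm_command([
  [0,-0.0135,0.005,0,0,0],
  [0,-0.013,0.006,0,0,0],
  [0,-0.012,0.007,0,0,0],
  [0,-0.012,0.007,0,0,0],
  [0,-0.011,0.008,0,0,0],
])

```text
t: 2.75
position: [0.5451, -0.144, 0.2916]
ee_rot: [-0.0, 0.575, 0.818, -0.0]
contact_force: [0.5, 0.8, 1.6]
grip_width: 0.0001
grasp_force: 0.4
```

Emit:
arm_command([
  [0,-0.011,0.009,0,0,0],
  [0,-0.01,0.01,0,0,0],
  [0,-0.01,0.01,0,0,0],
  [0,-0.008,0.011,0,0,0],
  [0,-0.008,0.011,0,0,0],
])

```text
t: 3.17
position: [0.5189, -0.1534, 0.2608]
ee_rot: [-0.0, 0.575, 0.818, -0.0]
contact_force: [0.2, 0.0, 1.1]
grip_width: 0.0003
grasp_force: 0.4
```

```bash
python3 -c "
from h import *
st()
for n in ('scene','side'):
  p,a,b,z=cover(n);k=(abs(b)>.03)&(z<.29)&(a<.06)&(np.hypot(a-.03,b)<.1);th=np.arctan2(z[k]-.197,.075-a[k]);print(n,k.sum(),np.percentile(th,[10,50,90]).round(3))"
```

```text
t3.17 a-0.0067 b0.0052 z0.2608 pos [ 0.5189 -0.1534  0.2608] q [-0.     0.575  0.818 -0.   ] F [0.18 0.   1.06] w 0.0003374998273060997
scene 589 [0.511 0.596 0.629]
side 520 [0.514 0.585 0.628]
```

Emit:
arm_command([
  [0,-0.007,0.012,0,0,0],
  [0,-0.006,0.012,0,0,0],
  [0,-0.006,0.013,0,0,0],
  [0,-0.005,0.013,0,0,0],
  [0,-0.005,0.013,0,0,0],
])

```text
t: 3.68
position: [0.5028, -0.1591, 0.2227]
ee_rot: [-0.0, 0.575, 0.818, 0.0]
contact_force: [0.8, -0.7, 0.3]
grip_width: 0.0004
grasp_force: 0.3
```

Emit:
arm_command([
  [0,-0.003,0.009,0,0,0],
  [0,-0.003,0.009,0,0,0],
  [0,-0.001,0.005,0,0,0],
  [0,0,0.003,0,0,0],
  [0,0,0,0,0,0],
])

```text
t: 4.1
position: [0.4989, -0.1604, 0.2077]
ee_rot: [-0.0, 0.575, 0.818, -0.0]
contact_force: [-0.2, 0.4, -0.0]
grip_width: 0.0006
grasp_force: 0.0
```

```bash
cat > c.py <<'E'
from h import *
st()
for n in ('scene','side'):
  p,d=camera(n);P=cloud(n,d);a=(P[...,:2]-C)@U;b=(P[...,:2]-C)@L;z=P[...,2]
  k=(d>0)&(abs(b)<.065)&(abs(b)>.025)&(np.hypot(a,b)<.068)&(z>.17)&(z<.24)
  f=np.linalg.lstsq(np.c_[a[k],b[k],np.ones(k.sum())],z[k],rcond=None)[0];print(n,k.sum(),'slope a,b,z0',f.round(4))
E
python3 c.py
```

```text
t4.10 a-0.0279 b0.0054 z0.2077 pos [ 0.4989 -0.1604  0.2077] q [-0.     0.575  0.818 -0.   ] F [-0.21  0.4  -0.04] w 0.0006457968195377534
scene 599 slope a,b,z0 [-0.1308  0.0315  0.2031]
side 449 slope a,b,z0 [-0.1533 -0.0211  0.2038]
```

Emit:
arm_command([
  [0,0,0.005,0,0,0],
  [0,0,0.005,0,0,0],
  [0,0,0.004,0,0,0],
  [0,0,0.003,0,0,0],
  [0,0,0,0,0,0],
])

```text
t: 4.62
position: [0.4991, -0.1604, 0.1975]
ee_rot: [-0.0, 0.575, 0.818, 0.0]
contact_force: [0.4, -0.0, 0.2]
grip_width: 0.0007
grasp_force: 0.0
```

```bash
python3 c.py
```

```text
t4.62 a-0.0278 b0.0054 z0.1975 pos [ 0.4991 -0.1604  0.1975] q [-0.     0.575  0.818  0.   ] F [ 0.39 -0.02  0.17] w 0.0006661379891419823
scene 544 slope a,b,z0 [-0.043   0.0124  0.1971]
side 396 slope a,b,z0 [-0.0456 -0.0052  0.1982]
```

Emit:
arm_command([
  [0,0,0.002,0,0,0],
  [0,0,0.002,0,0,0],
  [0,0,0.002,0,0,0],
  [0,0,0,0,0,0],
  [0,0,0,0,0,0],
])

```text
t: 5.13
position: [0.4997, -0.1619, 0.1971]
ee_rot: [0.002, 0.575, 0.818, -0.001]
contact_force: [-6.5, -1.1, 15.4]
grip_width: 0.0003
grasp_force: 7.8
```

```bash
python3 c.py
```

```text
t5.13 a-0.0276 b0.0038 z0.1971 pos [ 0.4997 -0.1619  0.1971] q [ 0.002  0.575  0.818 -0.001] F [-6.47 -1.14 15.4 ] w 0.00030705137778291863
scene 526 slope a,b,z0 [-0.0394  0.004   0.1969]
side 396 slope a,b,z0 [-0.0478 -0.0096  0.1977]
```

The cover is seated: 15 N against the stop with the tip at z = 0.197, which is where a shut cover's top should be. I'll lift off and check.

Emit:
arm_command([
  [0,0,-0.02,0,0,0],
  [0,0,-0.05,0,0,0],
  [0,0,-0.05,0,0,0],
  [-0.03,0,0,0,0,0],
  [-0.05,0,0,0,0,0],
])

```text
t: 5.65
position: [0.5165, -0.2047, 0.2695]
ee_rot: [0.002, 0.574, 0.819, 0.0]
contact_force: [0.4, 0.4, 0.3]
grip_width: 0.0004
grasp_force: 0.0
```

Emit:
arm_command([
  [-0.055,0.015,0,0,0,0],
  [-0.055,0.016,0,0,0,0],
  [-0.055,0.016,0,0,0,0],
  [0,0,0,0,0,0],
  [0,0,0,0,0,0],
])

```text
t: 6.07
position: [0.5754, -0.2902, 0.265]
ee_rot: [-0.001, 0.576, 0.818, 0.0]
contact_force: [-0.4, 0.4, 0.2]
grip_width: 0.0005
grasp_force: 0.0
```

```bash
cat > d.py <<'E'
from h import *
st()
post=np.array([.860,-.036]); out=[]
for n in ('scene','side'):
  p,d=camera(n);out.append(p);P=cloud(n,d);xy=P[...,:2];z=P[...,2]
  k=(d>0)&(z>.182)&(z<.207)&(xy[...,0]<.66)&(xy[...,0]>.38)&(abs(xy[...,1])<.27)
  lab,st_=cv2.connectedComponentsWithStats(k.astype(np.uint8))[1:3];k=lab==1+np.argmax(st_[1:,4])
  q=xy[k];f=lambda c:np.maximum(0,np.hypot(*(q-c).T)-.097)-0.02*np.maximum(0,.09-np.hypot(*(q-c).T))
  r=cv2.minEnclosingCircle(q[np.hypot(*(q-np.median(q,0)).T)<.11].astype(np.float32))
  c=np.array(r[0]);g=q-c;ang=np.arctan2(*(c-post)[::-1])%(2*np.pi);u=-np.array([np.cos(ang),np.sin(ang)])
  kk=np.hypot(*g.T)<.065;zz=z[k]
  fit=np.linalg.lstsq(np.c_[g[kk]@u,g[kk]@[-u[1],u[0]],np.ones(kk.sum())],zz[kk],rcond=None)[0]
  rr=np.hypot(*g.T)>.08
  fr=np.linalg.lstsq(np.c_[g[rr]@u,g[rr]@[-u[1],u[0]],np.ones(rr.sum())],zz[rr],rcond=None)[0]
  print(n,k.sum(),r,'dist',np.hypot(*(c-post)),'ang',ang,'cover',fit.round(4),'ring',fr.round(4))
import sys
if len(sys.argv)>1: cv2.imwrite(sys.argv[1],np.hstack([cv2.resize(out[0][100:300,200:400,::-1],None,fx=2,fy=2),cv2.resize(out[1][100:300,220:420,::-1],None,fx=2,fy=2)]))
E
python3 d.py pics/s3.png
```

```text
t6.07 a-0.0003 b-0.1427 z0.2650 pos [ 0.5754 -0.2902  0.265 ] q [-0.001  0.576  0.818  0.   ] F [-0.43  0.42  0.18] w 0.000470136233348723
scene 1162 ((0.5304222106933594, -0.14751218259334564), 0.09176661819219589) dist 0.347931726163315 ang 3.4678501336416314 cover [-0.0317 -0.0407  0.1978] ring [-0.0412 -0.0174  0.1882]
side 1810 ((0.5360345840454102, -0.14276745915412903), 0.10837793350219727) dist 0.3411053811783963 ang 3.4599473169524204 cover [-0.0432 -0.0273  0.1976] ring [-0.0037 -0.0137  0.1918]
```

View pics/s3.png

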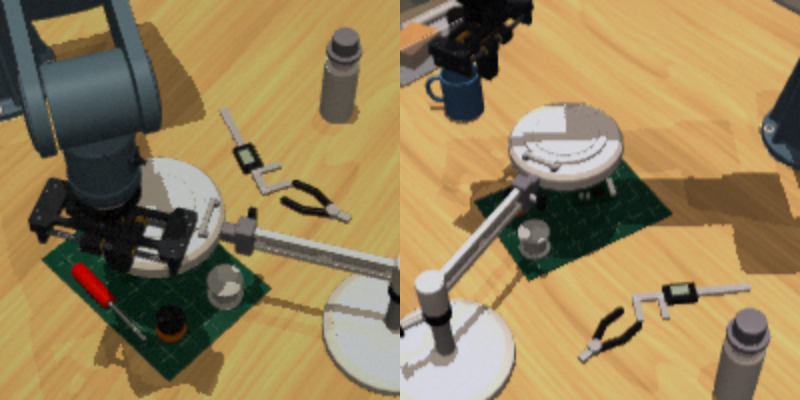

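The cover lies flat on the ring (left (175,200), right (565,135)), and the head has not moved. I'll lower beside the right rim and approach.

Emit:
arm_command([
  [0,0,0.053,0,0,0],
  [0,0,0.053,0,0,0],
  [0,0,0.052,0,0,0],
  [0.018,0,0,0,0,0],
  [0.018,0,0,0,0,0],
])

```text
t: 6.58
position: [0.5665, -0.2667, 0.1705]
ee_rot: [-0.002, 0.575, 0.818, 0.0]
contact_force: [0.8, 0.2, -0.3]
grip_width: 0.0008
grasp_force: 0.0
```

Emit:
arm_command([
  [0.012,0,0,0,0,0],
  [0.009,0,0,0,0,0],
  [0.009,0,0,0,0,0],
  [0.009,-0.002,0,0,0,0],
  [0.012,-0.003,0,0,0,0.03],
])

```text
t: 7.0
position: [0.5559, -0.2418, 0.1736]
ee_rot: [0.002, 0.581, 0.814, -0.0]
contact_force: [0.8, -1.5, 2.0]
grip_width: 0.0002
grasp_force: 1.2
```

Emit:
arm_command([
  [0.018,-0.005,0,0,0,0.06],
  [0.018,-0.005,0,0,0,0.06],
  [0.018,-0.005,0,0,0,0.06],
  [0.018,-0.005,0,0,0,0.06],
  [0.018,-0.005,0,0,0,0.06],
])

```text
t: 7.42
position: [0.5261, -0.1931, 0.1723]
ee_rot: [0.001, 0.642, 0.767, 0.0]
contact_force: [1.1, -1.4, 0.8]
grip_width: 0.0008
grasp_force: 0.9
```

```bash
python3 d.py
```

```text
t7.42 a-0.0135 b-0.0346 z0.1723 pos [ 0.5261 -0.1931  0.1723] q [0.001 0.642 0.767 0.   ] F [ 1.1  -1.37  0.81] w 0.0007697682295288691
scene 1309 ((0.5423733592033386, -0.059207528829574585), 0.1042042151093483) dist 0.3184733463543643 ang 3.2145284826115774 cover [-0.083  -0.0793  0.1941] ring [ 0.0071 -0.0033  0.191 ]
side 1889 ((0.5040273666381836, -0.0900421217083931), 0.09888791292905807) dist 0.3600514777379631 ang 3.2922575624339494 cover [-0.0079  0.0028  0.1986] ring [-0.0149 -0.0181  0.1902]
```

The head follows with about 1.5 N; its centre is now near (0.504, -0.090). About 0.53 rad is left.

Emit:
arm_command([
  [0.018,-0.005,0,0,0,0.06],
  [0.018,-0.005,0,0,0,0.06],
  [0.018,-0.005,0,0,0,0.06],
  [0.018,-0.005,0,0,0,0.06],
  [0.018,-0.005,0,0,0,0.06],
])

```text
t: 7.93
position: [0.505, -0.1419, 0.172]
ee_rot: [0.001, 0.697, 0.717, 0.0]
contact_force: [1.0, -2.3, 0.6]
grip_width: 0.0005
grasp_force: 0.8
```

Emit:
arm_command([
  [0.018,-0.005,0,0,0,0.06],
  [0.018,-0.005,0,0,0,0.06],
  [0.018,-0.005,0,0,0,0.06],
  [0.018,-0.005,0,0,0,0.06],
  [0.018,-0.005,0,0,0,0.06],
])

```text
t: 8.35
position: [0.4918, -0.0874, 0.172]
ee_rot: [0.001, 0.749, 0.663, 0.0]
contact_force: [2.1, -1.5, 1.2]
grip_width: 0.0004
grasp_force: 0.8
```

```bash
python3 d.py
```

```text
t8.35 a-0.0097 b0.0765 z0.1720 pos [ 0.4918 -0.0874  0.172 ] q [0.001 0.749 0.663 0.   ] F [ 2.09 -1.47  1.15] w 0.0004161184503192314
scene 1561 ((0.5317438840866089, 0.020782392472028732), 0.10976400971412659) dist 0.33313108190229435 ang 2.970305711587353 cover [-0.0621 -0.0368  0.196 ] ring [ 0.0013 -0.0075  0.1917]
side 2285 ((0.5170078277587891, 0.02295711077749729), 0.10789063572883606) dist 0.3480223715940896 ang 2.9713656311939114 cover [-0.0295 -0.0259  0.198 ] ring [-0.0018 -0.0236  0.1905]
```

Emit:
arm_command([
  [0.018,-0.005,0,0,0,0.06],
  [0.018,-0.005,0,0,0,0.06],
  [0.018,-0.005,0,0,0,0.06],
  [0.018,-0.005,0,0,0,0.06],
  [0.015,-0.004,0,0,0,0.05],
])

```text
t: 8.87
position: [0.4868, -0.0337, 0.1717]
ee_rot: [0.0, 0.794, 0.607, -0.0]
contact_force: [-0.4, -2.3, -0.1]
grip_width: 0.0005
grasp_force: 0.8
```

Emit:
arm_command([
  [0.013,-0.004,0,0,0,0.04],
  [0.01,-0.003,0,0,0,0.03],
  [0.007,-0.002,0,0,0,0.02],
  [0.004,-0.001,0,0,0,0.01],
  [0,0,0,0,0,0],
])

```text
t: 9.28
position: [0.4865, -0.012, 0.1715]
ee_rot: [-0.0, 0.809, 0.588, -0.0]
contact_force: [-0.5, 0.3, 0.4]
grip_width: 0.0008
grasp_force: 0.1
```

```bash
python3 d.py pics/s4.png
```

```text
t9.28 a0.0111 b0.1492 z0.1715 pos [ 0.4865 -0.012   0.1715] q [-0.     0.809  0.588 -0.   ] F [-0.53  0.32  0.38] w 0.0008435038605925756
scene 1562 ((0.5279557704925537, 0.08610667288303375), 0.09494325518608093) dist 0.3537844116291133 ang 2.789200125636974 cover [-0.0222 -0.004   0.1973] ring [-0.0292 -0.0096  0.1887]
side 2522 ((0.5337334871292114, 0.08829106390476227), 0.10772493481636047) dist 0.3491390926084361 ang 2.777616215708047 cover [-0.0269 -0.0282  0.198 ] ring [-0.0003 -0.0284  0.1907]
```

View pics/s4.png

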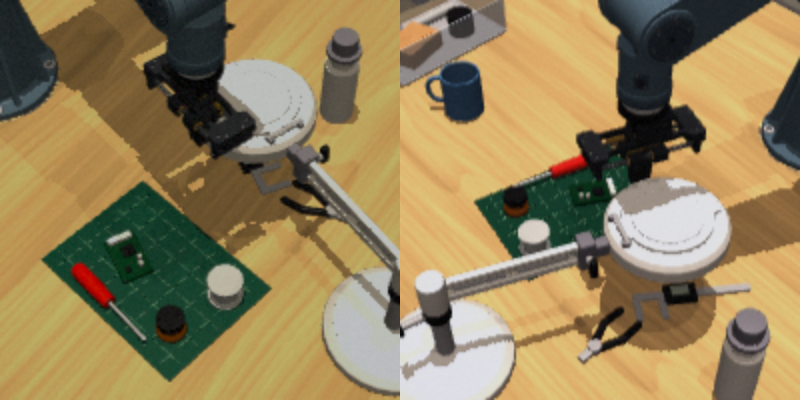

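The head is well left of the mat and clear of the bottle, with the cover flat and the board, reel, jar and screwdriver undisturbed. I'll back off, rise, and check the clearance.

Emit:
arm_command([
  [-0.02,0,0,0,0,0],
  [-0.05,0,0,0,0,0],
  [-0.02,0,-0.06,0,0,0],
  [0,0,-0.06,0,0,0],
  [0,0,-0.06,0,0,0],
])

```text
t: 9.8
position: [0.4687, -0.0641, 0.2802]
ee_rot: [-0.001, 0.81, 0.587, -0.001]
contact_force: [0.5, 0.1, -0.4]
grip_width: 0.0005
grasp_force: 0.0
```

Emit:
arm_command([
  [-0.06,-0.03,0,0,0,0],
  [-0.06,-0.03,0,0,0,0],
  [-0.06,-0.03,0,0,0,0],
  [0,0,0,0,0,0],
  [0,0,0,0,0,0],
])

```text
t: 10.22
position: [0.3838, -0.1509, 0.2796]
ee_rot: [0.0, 0.811, 0.586, 0.0]
contact_force: [-0.0, 0.7, 0.7]
grip_width: 0.0004
grasp_force: 0.0
```

```bash
python3 d.py; python3 - <<'E'
from h import *
from scipy.spatial.distance import cdist
for n in ('scene','side'):
    p,d=camera(n);P=cloud(n,d);h=cv2.cvtColor(p,cv2.COLOR_RGB2HSV);X=P[...,:2];z=P[...,2]
    m=(d>0)&(h[...,0]>60)&(h[...,0]<95)&(h[...,1]>110)&(abs(z)<.015)&(X[...,0]>.3)&(X[...,0]<.7)&(abs(X[...,1]+.1)<.25)
    k=cv2.morphologyEx(m.astype(np.uint8),cv2.MORPH_OPEN,np.ones((3,3)))>0
    print(n,cv2.minAreaRect(X[k].astype(np.float32)))
    r=(d>0)&(z>.184)&(z<.205)&(X[...,0]<.64)&(X[...,0]>.38)&(X[...,1]>-.05)&(X[...,1]<.22)
    print(' min xy dist ring-mat',cdist(X[k],X[r]).min())
    b=(d>0)&(np.hypot(*(X-[.559,.29]).transpose(2,0,1))<.05)&(z>.03)&(z<.12);print(' bottle',circ(X[b]))
E
```

```text
t10.22 a-0.1329 b0.0537 z0.2796 pos [ 0.3838 -0.1509  0.2796] q [0.    0.811 0.586 0.   ] F [-0.04  0.67  0.7 ] w 0.00042029648481476534
scene 2234 ((0.5203078985214233, 0.08257769793272018), 0.09621750563383102) dist 0.35979354393034213 ang 2.805742971191998 cover [-0.0072  0.0082  0.1971] ring [-0.0057  0.0083  0.1884]
side 2481 ((0.534420907497406, 0.08910275995731354), 0.10813504457473755) dist 0.3487871070205289 ang 2.7747398509634764 cover [-0.0286 -0.034   0.1979] ring [-0.0006 -0.0211  0.1904]
scene ((0.5048090219497681, -0.16442260146141052), (0.21989655494689941, 0.3014051020145416), 81.07722473144531)
 min xy dist ring-mat 0.04613132337573573
 bottle (array([0.55919648, 0.28637264]), np.float64(0.027245359994998376))
side ((0.5042959451675415, -0.1780894696712494), (0.18498371541500092, 0.2966117560863495), 80.32921600341797)
 min xy dist ring-mat 0.08068178234938282
 bottle (array([0.55803371, 0.29004699]), np.float64(0.0292767597580709))
```

The cover reads flat (slope under 0.01 rad in the unoccluded scene view), the head clears the mat by about 40 mm, and the bottle has not moved. Handing in.

```bash
python3 -c "
from cell import *
print(close_job())"
```

```text
the job is handed in; nothing more can be done
None
```

I handed the job in at about 10 s of the 56 s: the lens cover lies flat over the lens, the lamp head is about 40 mm clear of the mat on the left, and the bottle, board and other items nearby appear unmoved in the pictures.

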